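Change the soldering bench over from air to nitrogen

ROBOT

A 7-joint arm with a two-finger parallel gripper is mounted at the origin on the work surface. World frame = base frame: x ahead of the robot, y to its left, z up, the work surface at z = 0. Lengths are in m, angles in rad, forces in N, time in s.
With the tool pointing down it reaches from about 0.4 to 0.85 m from the base axis. Payload 4.5 kg.
Tool frame: the origin (TCP) lies at the centre of the arm's flange, where the gripper is bolted on; the fingertips stand 173 mm ahead of it and the grasp point (between the pads) lies 155 mm ahead of it; z points along the fingers, y is the line along which they close (so a half turn about z gives the same grasp; the last joint's range is limited). The gripper opens to 85 mm and grips with 20 to 120 N. Pads are 22 mm wide; open, the fingers measure 114 mm over their backs; the gripper's body (76 mm by 85 mm) begins 54 mm behind the grasp point. The pads swing forward as they close: fully open they stand 13 mm farther back than shut.
Start: joints at [-1.16, 0.689, -0.195, 1.565, 0.157, 0.902, -0.215], TCP at [0.23, 0.581, 0.405] pointing down, gripper open.
Joint ranges: [-3.01, 3.01], [-0.46, 2.08], [-1.47, 1.51], [0.13, 2.56], [-1, 4.14], [0.04, 2.09], [-2.66, 2.66]. Speed limits (rad/s): [2.57, 2.57, 3.14, 3.14, 3.14, 3.14, 3.14].

INTERFACE

Orientations are given as a unit quaternion [x, y, z, w].
In Python, from rig import sense, imaging, close_job gives the robot as it stands. The module is installed in compiled form; this text tells all that it offers.
- The arm moves only by the tool carry_out, never from a script. Its arguments are lists of equal length, an entry for each row: "slide": the shift along the tool's x, y, z scaled (see below), a list of three; "delta_rot": the turn, a rotation vector about the tool's x, y, z scaled (see below), a list of three. In form: {"slide": [[dx, dy, dz], ...], "delta_rot": [[wx, wy, wz], ...]}. A call has 1 to 5 rows; each row is the pose to reach, as a shift and turn from the pose commanded when the call began, along the tool's axes at that moment, turning the shorter way round; what a row does not reach only later rows make up. The controller multiplies each number of a shift by 150 mm and each number of a turn by 180 degrees. A row lasts 1/12 s, in which the tool goes at most 41.7 mm and 7.16 degrees, less where a joint would pass 70% of its speed; a pose out of reach is approached as far as the arm can. A call with a number of a shift or a turn outside -1 to 1 is refused whole. A call with a gripper value outside its range is refused whole. "gripper" is the finger opening in mm, from 0 to 85.4, set as the call begins (left out, the last holds). The fingers move at their own pace and stop on an object; "squeeze" is the grip in N (left out, the last holds). Time passes only in rows, so rows that repeat a pose let the fingers close. It gives the time, the measured TCP pose, the force, the opening and the grip force at its end, in the units of the state.
- sense(): the state, without advancing time (a new reading comes with each control period).
- imaging.snapshot(name): name is "scene" or "top" or "wrist"; returns the picture (400x640x3 uint8, red, green, blue); there is no depth.
- imaging.camera_model(name): a dict with "mtx" (3x3 intrinsics, pixels), "view" (4x4, takes a point from world to camera coordinates). Camera axes: x right, y up, looking along -z (the intrinsics and any distortion apply to the point x, -y, -z); pixel columns grow to the right and rows downward; lengths in m; the calibration is good to about 2 mm. The wrist camera is an equidistant fisheye: a pixel r from the principal point sees the ray r / f radians off the axis. A picture is of the moment at which its call begins: read the wrist's pose just before it. camera_model takes no time and is no camera call; for the wrist camera it gives the pose at the moment of the call.
- close_job(): hands the job in; it is judged then, once.
The state is a dict: "clock": time; "qpos": joint angles; "qvel": joint speeds; "joint_torque": joint torques, N m; "eef_pos": TCP position; "tcp_rot": TCP orientation; "contact_force": force on the tool from outside, world axes, zero at the start; "ft_torque": the same for the moment, N m; "grip_width": opening from 0.0 (shut) to 1.0 (fully open); "finger_force": force on a finger pad.
Only numpy, scipy, OpenCV 4.12 (cv2) and the standard library are available. Lean on these libraries where they do the work, as an engineer would, in place of code of your own. Each camera call takes 0.05 s, during which the arm holds its last target. There are 200 camera calls.

TASK

The gas manifold on this soldering bench is running on compressed air and must be changed over to nitrogen so that the two never mix: with a fingertip, push the blue air lever fully shut, square across its pipe, and only then push the green nitrogen lever fully open, in line with its pipe. Stop pushing as soon as a lever meets its stop, never grip or force one, leave the red forming-gas lever shut, and do not disturb or pick up anything standing about.

Things in the scene. Friction and masses are not known exactly. Their poses are not given: they have to be found in the camera images.
- manifold: dark grey base plate 200 x 500 mm on the bench, fixed, yaw within 0.3 rad; origin on the bench, z up, x away from the robot. Header bar on its far side, top at 65 mm. Three ball valves, colours in any order, stems at x = 0, y = -150, -40, +70 mm. Regulator with black knob, 108 mm tall, 40 mm across, at x = 65, y = -238 mm
- air (a joint): blue lever of the compressed-air valve, angle in rad about its upright stem. 0 = fully shut, at its stop, square across its pipe (pointing along the base plate's +y); 1.571 = fully open, at its stop, in line with its pipe (pointing along the plate's -x). Grows anticlockwise seen from above; stays where it is left; takes about 0.3 N m (5 N at 65 mm out). Starts open, 1.1 to 1.55.
- air_stem (a point): point on the compressed-air valve's stem axis (the lever's pivot), at the lever's mid height, 100 mm above the bench
- air_tip (a point): centre of the outer end of the blue lever, 90 mm out from its stem axis, 100 mm above the bench. The coloured grip runs from 30 to 90 mm out, 18 mm wide and 95 to 105 mm above the bench; apart from stems (within 20 mm of their axes) and the regulator, all else on the plate is under 70 mm tall
- nitrogen (a joint): green lever of the nitrogen valve, angle in rad about its upright stem. 0 = fully shut, at its stop, square across its pipe (pointing along the base plate's +y); 1.571 = fully open, at its stop, in line with its pipe (pointing along the plate's -x). Grows anticlockwise seen from above; stays where it is left; takes about 0.3 N m (5 N at 65 mm out). Starts shut, within 0.08.
- nitrogen_stem (a point): point on the nitrogen valve's stem axis (the lever's pivot), at the lever's mid height, 100 mm above the bench
- nitrogen_tip (a point): centre of the outer end of the green lever, 90 mm out from its stem axis, 100 mm above the bench. The coloured grip runs from 30 to 90 mm out, 18 mm wide and 95 to 105 mm above the bench; apart from stems (within 20 mm of their axes) and the regulator, all else on the plate is under 70 mm tall
- forming (a joint): red lever of the forming-gas valve, angle in rad about its upright stem. 0 = fully shut, at its stop, square across its pipe (pointing along the base plate's +y); 1.571 = fully open, at its stop, in line with its pipe (pointing along the plate's -x). Grows anticlockwise seen from above; stays where it is left; takes about 0.3 N m (5 N at 65 mm out). Starts shut, at 0.
- forming_stem (a point): point on the forming-gas valve's stem axis (the lever's pivot), at the lever's mid height, 100 mm above the bench
- forming_tip (a point): centre of the outer end of the red lever, 90 mm out from its stem axis, 100 mm above the bench. The coloured grip runs from 30 to 90 mm out, 18 mm wide and 95 to 105 mm above the bench; apart from stems (within 20 mm of their axes) and the regulator, all else on the plate is under 70 mm tall
- flux_bottle: not part of the job, leave it alone: white dropper bottle with an orange cap, 26 mm across and 56 mm tall, standing on the base plate below lever height; origin at the centre of its underside
- paste_jar: not part of the job, leave it alone: amber jar with a yellow cap, 36 mm across and 42 mm tall, standing on the base plate below lever height; origin at the centre of its underside
- screwdriver: not part of the job, leave it alone: black-handled screwdriver, 170 mm long, lying flat on the bench between the robot and the base plate; origin at its middle, handle towards its own -x
- cleaner_bottle: not part of the job, leave it alone: white bottle with a red label, 38 mm across and 95 mm tall, standing on the bench to the robot's left; origin at the centre of its underside
- spool: not part of the job, leave it alone: solder spool with black flanges standing on its flange, 54 mm across and 40 mm tall, on the left near the robot; origin at the centre of its underside
- tape_roll: not part of the job, leave it alone: green tape roll lying flat, 90 mm across and 24 mm tall, on the wooden board to the robot's left; origin at the centre of its underside
- tip_pot: not part of the job, leave it alone: open black pot, 60 mm across and 42 mm tall, on the robot's right; origin at the centre of its underside

How it is judged:
By the outcome, as a careful person would: the job done as asked, in the order asked, and still so for the second after the job is handed in, with the robot touching nothing.
It also fails if it takes over 54 s, if anything falls off the work surface, if the arm or the gripper's body presses on something with over 40 N, if the wrist force passes 120 N, or if a joint passes its speed limit or range.

## Working session

There is one attempt and no reset: what is moved stays moved. The work goes in short steps, Python scripts to look and compute and a tool call to move; the robot and the scene stay as the last step left them, time stands still between calls to the robot, and variables do not carry over. Pictures are saved under pics/ and viewed, at most 10 in all, crops included, and the job is handed in when it is done.

Besides the shell and the picture viewer there is one more tool, called after "Request:" as name(argument=value, ...) on one line, values as JSON. carry_out: Moves the arm, as the interface text tells. Its arguments: {"type":"object","properties":{"slide":{"type":"array","items":{"type":"array","items":{"type":"number"}}},"delta_rot":{"type":"array","items":{"type":"array","items":{"type":"number"}}},"gripper":{"type":"number"},"squeeze":{"type":"number"}},"required":["slide","delta_rot"]}

```bash
mkdir -p pics; python3 - <<'E'
from rig import sense, imaging
import cv2,numpy as np
for n in("scene","top"):
    im=imaging.snapshot(n); cv2.imwrite(f"pics/{n}0.png",im[...,::-1]); m=imaging.camera_model(n); print(n,np.round(m['mtx'],1).tolist(),np.round(m['view'],3).tolist(),[k for k in m])
s=sense(); print({k:np.round(v,3).tolist() for k,v in s.items()})
E
```

```text
scene [[499.7, 0.0, 321.7], [0.0, 499.7, 207.3], [0.0, 0.0, 1.0]] [[-0.897, 0.442, 0.006, 0.405], [-0.305, -0.629, 0.715, 0.081], [0.32, 0.639, 0.699, -1.938], [0.0, 0.0, 0.0, 1.0]] ['mtx', 'view']
top [[393.2, 0.0, 317.7], [0.0, 393.2, 195.6], [0.0, 0.0, 1.0]] [[-0.027, -0.999, 0.026, 0.016], [0.998, -0.025, 0.055, -0.443], [-0.054, 0.027, 0.998, -1.159], [0.0, 0.0, 0.0, 1.0]] ['mtx', 'view']
{'clock': 0.1, 'qpos': [-1.16, 0.69, -0.195, 1.566, 0.157, 0.903, -0.215], 'qvel': [0.003, -0.001, -0.001, -0.002, 0.001, 0.0, -0.001], 'joint_torque': [-0.004, -54.06, -1.272, -15.899, 0.01, 0.004, -0.0], 'eef_pos': [0.23, 0.581, 0.404], 'tcp_rot': [0.187, 0.982, -0.001, -0.0], 'contact_force': [0.139, -0.565, -0.144], 'ft_torque': [-0.017, 0.001, 0.019], 'finger_force': 0.0, 'grip_width': 0.999}
```

View pics/scene0.png

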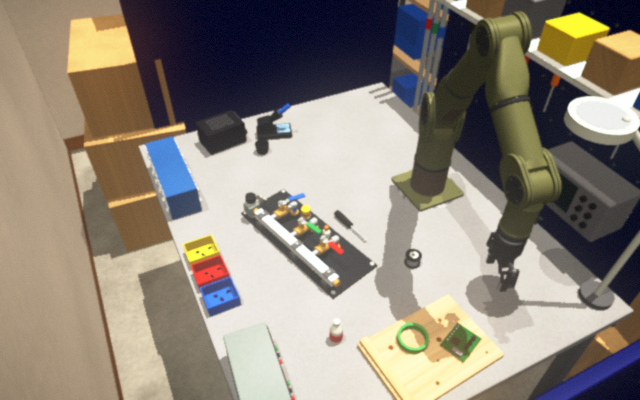

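View pics/top0.png

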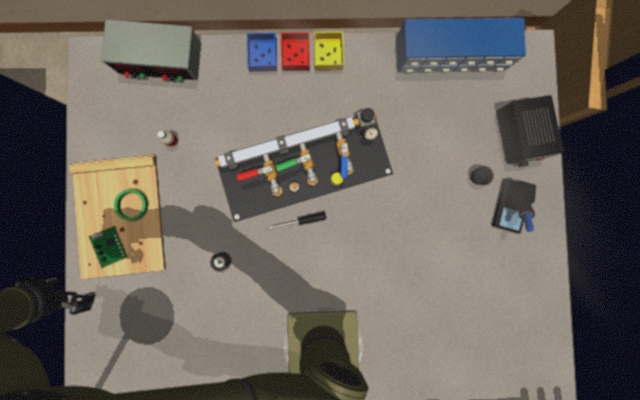

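The scene view shows the manifold mid-bench. In the top view the valves run, left to right: red, tip about (238,177); green, about (277,167); blue, about (345,180), pointing towards the robot. The flux bottle (294,187) and paste jar (337,179) stand on the plate.

```bash
cat > h.py <<'E'
import cv2,numpy as np
from rig import sense, imaging
HUE={'blue':(100,125),'green':(45,80),'red':(0,8)}
def mask(im,c):
    h=cv2.cvtColor(im,cv2.COLOR_RGB2HSV); lo,hi=HUE[c]
    m=cv2.inRange(h,(lo,130,60),(hi,255,255))
    if c=='red': m|=cv2.inRange(h,(172,130,60),(180,255,255))
    return m
def ray(name,px):
    m=imaging.camera_model(name);V=m['view'];K=m['mtx'];R=V[:3,:3]
    px=np.float64(px); v=np.array([(px[0]-K[0,2])/K[0,0],(px[1]-K[1,2])/K[1,1]])
    if name=='wrist':
        r=np.hypot(*v); v=v/r*np.sin(r); z=np.cos(r)
    else: z=1
    d=R.T@np.array([v[0],-v[1],-z]); return -R.T@V[:3,3],d/np.linalg.norm(d)
def plane(name,px,z):
    o,d=ray(name,px); return o+d*(z-o[2])/d[2]
def tri(*rays):
    A=sum(np.eye(3)-np.outer(d,d) for o,d in rays); b=sum((np.eye(3)-np.outer(d,d))@o for o,d in rays)
    return np.linalg.solve(A,b)
def proj(name,p):
    m=imaging.camera_model(name);c=m['view'][:3,:3]@p+m['view'][:3,3];v=np.array([c[0],-c[1]])/-c[2]
    if name=='wrist':
        t=np.hypot(*v); v=v/t*np.arctan(t)
    return m['mtx'][[0,1],[0,1]]*v+m['mtx'][:2,2]
def blobs(im,c,roi,amin=25):
    m=mask(im,c); k=np.zeros_like(m); x0,y0,x1,y1=roi; k[y0:y1,x0:x1]=m[y0:y1,x0:x1]
    cs,_=cv2.findContours(k,cv2.RETR_EXTERNAL,cv2.CHAIN_APPROX_NONE)
    out=[]
    for q in cs:
        if cv2.contourArea(q)<amin: continue
        t=np.zeros_like(m);cv2.drawContours(t,[q],-1,1,-1);ys,xs=np.nonzero(t)
        P=np.c_[xs,ys].astype(float);c0=P.mean(0);u=np.linalg.svd(P-c0,full_matrices=False)[2][0];s=(P-c0)@u
        out.append((len(P),c0,c0+u*s.min(),c0+u*s.max()))
    return out
E
python3 - <<'E'
from h import *
np.set_printoptions(precision=4,suppress=True)
I={n:cv2.imread(f"pics/{n}0.png")[...,::-1].copy() for n in("scene","top")}
R={'scene':(240,180,380,295),'top':(210,100,400,225)}
for c in HUE:
    B={n:blobs(I[n],c,R[n]) for n in I}
    for n in I:
        for b in B[n]: print(c,n,b[0],b[1],*[plane(n,q,.105) for q in b[1:]])
    if B['top'] and B['scene']:
        a,b=[max(B[n],key=lambda t:t[0]) for n in('top','scene')]
        print('  tri',tri(ray('top',a[1]),ray('scene',b[1])))
E
python3 -c "
import cv2
a=cv2.imread('pics/top0.png')[95:230,200:410]
b=cv2.imread('pics/scene0.png')[180:300,235:385]
cv2.imwrite('pics/c1.png',cv2.resize(a,(798,513),interpolation=2))"
```

```text
blue scene 49 [295.6939 196.7755] [ 0.5214 -0.0638  0.105 ] [ 0.4937 -0.0615  0.105 ] [ 0.5454 -0.0658  0.105 ]
blue top 136 [343.2868 166.7868] [ 0.516  -0.0658  0.105 ] [ 0.5433 -0.0646  0.105 ] [ 0.4847 -0.0671  0.105 ]
  tri [ 0.5181 -0.0671  0.1004]
green scene 45 [314.4667 227.9333] [0.527  0.0987 0.105 ] [0.5367 0.0721 0.105 ] [0.5191 0.1206 0.105 ]
green top 130 [285.5538 164.5308] [0.5259 0.0929 0.105 ] [0.5358 0.067  0.105 ] [0.516  0.1189 0.105 ]
  tri [0.5257 0.0937 0.0998]
red scene 99 [335.9192 247.4848] [0.5028 0.2043 0.105 ] [0.5122 0.1737 0.105 ] [0.4942 0.2322 0.105 ]
red top 166 [246.9036 174.3795] [0.5013 0.199  0.105 ] [0.5092 0.1709 0.105 ] [0.493  0.2283 0.105 ]
  tri [0.5013 0.2001 0.0999]
```

View pics/c1.png

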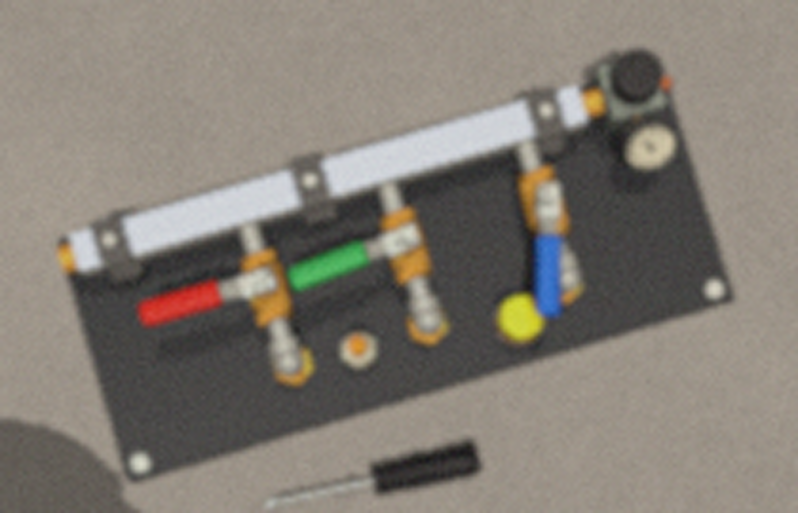

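Triangulated lever heights come out at 100 mm and the red–green spacing at 109 mm, so both match the text. From those points the plate yaw is about 0.27, blue about 1.25 and green about 0.07. The blue stem is at about (0.576, -0.070). Next I close the fingers and approach.

```bash
cat >> h.py <<'E'
from scipy.spatial.transform import Rotation as Ro
YAW=.27; ex=np.array([np.cos(YAW),np.sin(YAW)]); ey=np.array([-ex[1],ex[0]]); O=np.array([.5357,.0745])
def P(x,y): return O+ex*x/1000+ey*y/1000          # plate mm -> world
def toplate(w): d=(np.asarray(w)[:2]-O)*1000; return np.array([d@ex,d@ey])
def go(*targets,yaw=YAW,base=None):               # targets world xyz -> units
    s=sense(); p=np.array(base if base is not None else s['eef_pos']); R=Ro.from_quat(s['tcp_rot'])
    G=Ro.from_matrix(np.c_[[-ex[0],-ex[1],0],[ey[0],ey[1],0],[0,0,-1.]])
    print('rot',np.round((R.inv()*G).as_rotvec()/np.pi,4))
    for t in targets: print('to',np.round(t,4),'units',np.round(R.inv().apply(np.array(t)-p)/.15,3))
    print('plate',np.round(toplate(s['eef_pos']),1),'q',np.round(s['qpos'],2),'F',np.round(s['contact_force'],1))
E
python3 - <<'E'
from h import *
b=P(-71,-168.5);print(b)
go([.30,.45,.405],[*b,.33])
E
```

```text
[ 0.51221651 -0.10683333]
rot [-5.000e-04 -1.000e-04 -2.059e-01]
to [0.3   0.45  0.405] units [-0.756 -0.639 -0.006]
to [ 0.5122 -0.1068  0.33  ] units [-3.437 -3.57   0.499]
plate [-159.7  569.6] q [-1.16  0.69 -0.19  1.57  0.16  0.9  -0.22] F [ 0.1 -0.6 -0.1]
```

Request:
carry_out(slide=[[-0.9,-0.85,0],[-0.9,-0.85,0],[-0.9,-0.85,0],[-0.9,-0.85,0],[-0.9,-0.85,0]], delta_rot=[[0,0,0],[0,0,0],[0,0,0],[0,0,0],[0,0,0]], gripper=0)

```text
clock: 0.52
eef_pos: [0.3111, 0.4073, 0.4041]
tcp_rot: [0.19, 0.982, -0.003, 0.001]
contact_force: [0.7, -0.8, -0.4]
grip_width: 0.3
finger_force: 0.0
```

Request:
carry_out(slide=[[-0.9,-0.9,0],[-0.9,-0.9,0],[-0.9,-0.9,0],[-0.9,-0.9,0],[-0.9,-0.9,0]], delta_rot=[[0,0,0],[0,0,0],[0,0,0],[0,0,0],[0,0,0]])

```text
clock: 0.93
eef_pos: [0.3856, 0.233, 0.4044]
tcp_rot: [0.19, 0.982, -0.002, 0.0]
contact_force: [0.8, 0.6, -0.2]
grip_width: -0.001
finger_force: 0.0
```

Request:
carry_out(slide=[[-0.9,-0.9,0],[-0.9,-0.9,0],[-0.9,-0.9,0],[-0.9,-0.9,0],[-0.9,-0.9,0]], delta_rot=[[0,0,0],[0,0,0],[0,0,0],[0,0,0],[0,0,0]])

```text
clock: 1.35
eef_pos: [0.4614, 0.0577, 0.4044]
tcp_rot: [0.19, 0.982, -0.001, 0.0]
contact_force: [0.3, 0.9, -0.2]
grip_width: 0.003
finger_force: 0.0
```

Request:
carry_out(slide=[[0,0,0],[0,0,0],[0,0,0],[0,0,0],[0,0,0]], delta_rot=[[0,0,-0.206],[0,0,-0.206],[0,0,-0.206],[0,0,-0.206],[0,0,-0.206]])

```text
clock: 1.77
eef_pos: [0.4602, 0.0623, 0.4045]
tcp_rot: [-0.127, 0.992, -0.0, -0.0]
contact_force: [-0.2, -0.6, 0.9]
grip_width: -0.001
finger_force: 0.0
```

```bash
python3 - <<'E'
from h import *
b=P(-71,-168.5)
go([*b,.33])
s=sense();print(s['eef_pos'],s['grip_width'])
E
```

```text
rot [ 0.     -0.0002 -0.0051]
to [ 0.5122 -0.1068  0.33  ] units [-0.053 -1.179  0.496]
plate [-76.    8.4] q [ 0.07  0.51 -0.46  2.02  0.35  0.68  1.21] F [-0.2 -0.6  0.9]
[0.46017602 0.0623331  0.40447205] -0.000644359673183749
```

Request:
carry_out(slide=[[-0.05,-0.9,0.3],[-0.05,-0.9,0.3],[-0.05,-0.9,0.3],[-0.05,-0.9,0.3],[-0.05,-0.9,0.3]], delta_rot=[[0,0,-0.005],[0,0,-0.005],[0,0,-0.005],[0,0,-0.005],[0,0,-0.005]])

```text
clock: 2.18
eef_pos: [0.5008, -0.0721, 0.3577]
tcp_rot: [-0.127, 0.992, -0.001, -0.002]
contact_force: [0.3, 0.5, 1.0]
grip_width: -0.001
finger_force: 0.0
```

```bash
python3 - <<'E'
from h import *
np.set_printoptions(precision=4,suppress=True)
im=imaging.snapshot('wrist')
for c in HUE:
    for b in blobs(im,c,(0,0,640,400),60): print(c,b[0],b[1],*[plane('wrist',q,.105)[:2] for q in b[1:]], *[toplate(plane('wrist',q,.105)) for q in b[1:]])
v=im[...,::-1].copy()
for y in(-150,-40,70):
    q=proj('wrist',np.array([*P(0,y),.105])); cv2.circle(v,tuple(int(i) for i in np.round(q)),4,(255,0,255),1)
q=proj('wrist',np.array([*P(-71,-168.5),.085])); cv2.circle(v,tuple(int(i) for i in np.round(q)),4,(255,255,0),1)
cv2.imwrite('pics/w1.png',v)
go([*P(-71,-168.5),.33],[*P(-71,-168.5),.257])
E
```

```text
blue 3536 [ 58.1445 367.6216] [ 0.8714 -0.4079] [ 0.9071 -0.6168] [ 0.8834 -0.2665] [ 194.84   -554.5068] [ 173.5511 -765.3698] [ 244.1466 -421.3925]
blue 1200 [321.4558 223.8817] [ 0.5098 -0.0659] [ 0.4872 -0.064 ] [ 0.5428 -0.0686] [ -62.4378 -128.383 ] [ -83.6503 -120.5825] [ -31.2982 -139.77  ]
red 157 [579.9172 320.5223] [0.5628 0.2978] [0.5603 0.277 ] [0.566  0.3249] [ 85.68   208.0262] [ 77.7505 188.553 ] [ 95.9797 233.2317]
red 511 [559.3679 270.2838] [0.5013 0.1952] [0.4909 0.2267] [0.5108 0.1676] [ -1.0034 125.5216] [ -2.5837 158.6852] [ 0.8131 96.3602]
red 135 [495.7704 198.7778] [0.4521 0.0708] [0.4445 0.0734] [0.4591 0.0685] [-81.5496  18.7606] [-88.1631  23.2966] [-75.4522  14.6716]
rot [ 0.     -0.0007 -0.0036]
to [ 0.5122 -0.1068  0.33  ] units [-0.011 -0.264  0.19 ]
to [ 0.5122 -0.1068  0.257 ] units [-0.012 -0.264  0.677]
plate [ -72.1 -128.9] q [ 0.31  0.63 -0.43  1.96  0.43  0.64  1.44] F [-0.6  0.1  0.6]
```

View pics/w1.png

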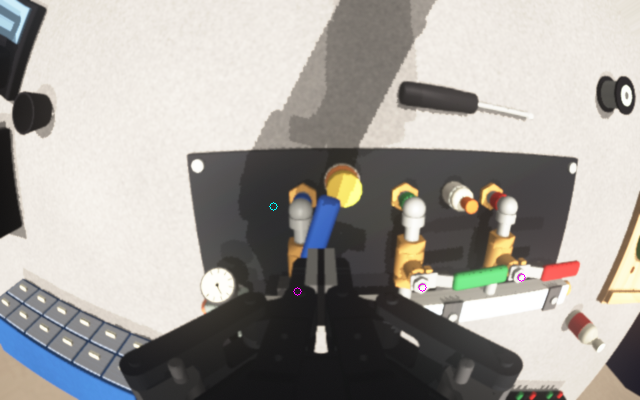

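The wrist view shows the blue lever at (320,222), with the projected stems (magenta) on the real ones. The descent point (cyan, 273,206) is clear to its left.

Request:
carry_out(slide=[[-0.01,-0.265,0.1],[-0.01,-0.265,0.2],[-0.01,-0.265,0.4],[-0.01,-0.265,0.67],[-0.01,-0.265,0.67]], delta_rot=[[0,0,-0.003],[0,0,-0.003],[0,0,-0.003],[0,0,-0.003],[0,0,-0.003]])

```text
clock: 2.65
eef_pos: [0.5102, -0.1027, 0.2535]
tcp_rot: [-0.138, 0.99, 0.002, -0.006]
contact_force: [-1.5, 0.4, -0.6]
grip_width: -0.003
finger_force: 0.0
```

Request:
carry_out(slide=[[0,0,0],[0,0,0]], delta_rot=[[0,0,0],[0,0,0]])

```text
clock: 2.82
eef_pos: [0.5131, -0.1032, 0.2608]
tcp_rot: [-0.137, 0.991, 0.0, 0.001]
contact_force: [1.3, -0.5, 0.9]
grip_width: -0.004
finger_force: 0.0
```

```bash
cat >> h.py <<'E'
def arc(stem_y,r,off,sgn,ths):     # finger centre beside a lever at angles ths, offset off on side sgn
    return [(-r*np.sin(t)-sgn*off*np.cos(t), stem_y+r*np.cos(t)-sgn*off*np.sin(t)) for t in ths]
E
python3 - <<'E'
from h import *
print(sense()['eef_pos'])
pts=arc(-150,60,24,1,[1.25,1.0,.8,.6,.4,.2,.1,0]); print(np.round(pts,0).tolist())
go(*[[*P(*q),.257] for q in pts])
E
```

```text
[ 0.51312588 -0.10322424  0.26081068]
[[-65.0, -154.0], [-63.0, -138.0], [-60.0, -125.0], [-54.0, -114.0], [-45.0, -104.0], [-35.0, -96.0], [-30.0, -93.0], [-24.0, -90.0]]
rot [0.     0.0006 0.0017]
to [ 0.5146 -0.091   0.257 ] units [-0.031  0.076  0.025]
to [ 0.5113 -0.0752  0.257 ] units [-0.039  0.183  0.025]
to [ 0.5116 -0.0623  0.257 ] units [-0.064  0.265  0.026]
to [ 0.5144 -0.0497  0.257 ] units [-0.105  0.341  0.026]
to [ 0.5196 -0.0379  0.257 ] units [-0.16   0.407  0.026]
to [ 0.5271 -0.0274  0.257 ] units [-0.227  0.461  0.026]
to [ 0.5316 -0.0228  0.257 ] units [-0.264  0.482  0.026]
to [ 0.5366 -0.0186  0.257 ] units [-0.304  0.5    0.026]
plate [ -69.2 -165.3] q [ 0.3   0.8  -0.32  1.98  0.55  0.44  1.41] F [ 1.3 -0.5  0.9]
```

Request:
carry_out(slide=[[-0.01,0.03,0.02],[-0.03,0.08,0.025],[-0.035,0.13,0.025],[-0.04,0.18,0.025],[-0.05,0.22,0.025]], delta_rot=[[0,0,0],[0,0,0],[0,0,0],[0,0,0],[0,0,0]])

```text
clock: 3.23
eef_pos: [0.5117, -0.0713, 0.2569]
tcp_rot: [-0.136, 0.991, -0.002, 0.002]
contact_force: [2.0, -5.6, 0.5]
grip_width: 0.001
finger_force: 2.5
```

Request:
carry_out(slide=[[-0.01,0.04,0],[-0.03,0.08,0],[-0.055,0.12,0],[-0.08,0.155,0],[-0.11,0.185,0]], delta_rot=[[0,0,0],[0,0,0],[0,0,0],[0,0,0],[0,0,0]])

```text
clock: 3.65
eef_pos: [0.5188, -0.0403, 0.2564]
tcp_rot: [-0.136, 0.991, -0.002, -0.001]
contact_force: [-0.2, -5.3, -0.6]
grip_width: -0.001
finger_force: 2.4
```

```bash
python3 - <<'E'
from h import *
np.set_printoptions(precision=4,suppress=True)
im=imaging.snapshot('top')
for c in HUE:
    for b in blobs(im,c,(210,100,400,225)): print(c,b[0],plane('top',b[1],.1)[:2],toplate(plane('top',b[1],.1)))
s=sense();print(s['eef_pos'],s['contact_force'])
pts=arc(-150,60,24,1,[.6,.4,.2,.1,0]); go(*[[*P(*q),.257] for q in pts])
E
```

```text
green 129 [0.5268 0.0927] [-3.6824 19.9262]
red 166 [0.5018 0.2002] [  0.8879 130.2277]
[ 0.5195 -0.0388  0.2564] [-0.3896 -3.5963  0.3998]
rot [-0.0006  0.      0.0012]
to [ 0.5144 -0.0497  0.257 ] units [ 0.052 -0.061 -0.004]
to [ 0.5196 -0.0379  0.257 ] units [-0.003  0.006 -0.004]
to [ 0.5271 -0.0274  0.257 ] units [-0.07   0.059 -0.004]
to [ 0.5316 -0.0228  0.257 ] units [-0.107  0.081 -0.004]
to [ 0.5366 -0.0186  0.257 ] units [-0.146  0.099 -0.004]
plate [ -45.9 -104.9] q [ 0.16  0.81 -0.29  1.99  0.53  0.42  1.31] F [-0.4 -3.6  0.4]
```

The lever is moving at about 5 N. I continue, then take small steps.

Request:
carry_out(slide=[[-0.03,0.03,0],[-0.06,0.055,0],[-0.08,0.065,0]], delta_rot=[[0,0,0],[0,0,0],[0,0,0]])

```text
clock: 3.95
eef_pos: [0.5273, -0.0273, 0.2559]
tcp_rot: [-0.136, 0.991, -0.001, -0.001]
contact_force: [-1.8, -5.0, 0.2]
grip_width: -0.005
finger_force: 2.2
```

Request:
carry_out(slide=[[-0.02,0.01,0],[-0.03,0.01,0]], delta_rot=[[0,0,0],[0,0,0]])

```text
clock: 4.12
eef_pos: [0.5311, -0.0245, 0.2558]
tcp_rot: [-0.136, 0.991, -0.001, -0.001]
contact_force: [-2.9, -3.1, 1.1]
grip_width: -0.003
finger_force: 2.2
```

```bash
python3 - <<'E'
from h import *
s=sense();print(s['eef_pos'],s['contact_force']@[*ex,0],s['contact_force']@[*ey,0])
go([*P(-20,-92),.257])
E
```

```text
[ 0.53113644 -0.0244675   0.25582673] -3.588205381486463 -2.2026379218999272
rot [-0.0004 -0.0009  0.001 ]
to [ 0.541  -0.0195  0.257 ] units [-0.072  0.014 -0.008]
plate [-30.8 -94.2] q [ 0.14  0.81 -0.3   1.96  0.52  0.44  1.3 ] F [-2.9 -3.1  1.1]
```

Now 1.5–3 mm steps along plate +x.

Request:
carry_out(slide=[[-0.02,0,0],[-0.03,0,0]], delta_rot=[[0,0,0],[0,0,0]])

```text
clock: 4.28
eef_pos: [0.5353, -0.0224, 0.2557]
tcp_rot: [-0.137, 0.991, 0.0, -0.001]
contact_force: [-3.4, -0.9, 2.5]
grip_width: 0.002
finger_force: 2.4
```

Request:
carry_out(slide=[[-0.015,0,0],[-0.015,0,0]], delta_rot=[[0,0,0],[0,0,0]])

```text
clock: 4.45
eef_pos: [0.5378, -0.0212, 0.2557]
tcp_rot: [-0.137, 0.991, 0.001, -0.001]
contact_force: [-5.2, 0.2, 3.3]
grip_width: 0.002
finger_force: 2.3
```

```bash
python3 - <<'E'
from h import *
s=sense();print(s['eef_pos'],s['contact_force']@[*ex,0],s['contact_force']@[*ey,0])
im=imaging.snapshot('wrist'); cv2.imwrite('pics/w2.png',im[...,::-1])
go([*P(-20,-92),.257])
E
```

```text
[ 0.5378132  -0.02121159  0.25567856] -4.914501483001448 1.612636864268761
rot [ 0.0005 -0.0003  0.0015]
to [ 0.541  -0.0195  0.257 ] units [-0.023  0.006 -0.009]
plate [-23.5 -92.9] q [ 0.14  0.82 -0.3   1.94  0.52  0.46  1.3 ] F [-5.3  0.3  2.3]
```

View pics/w2.png

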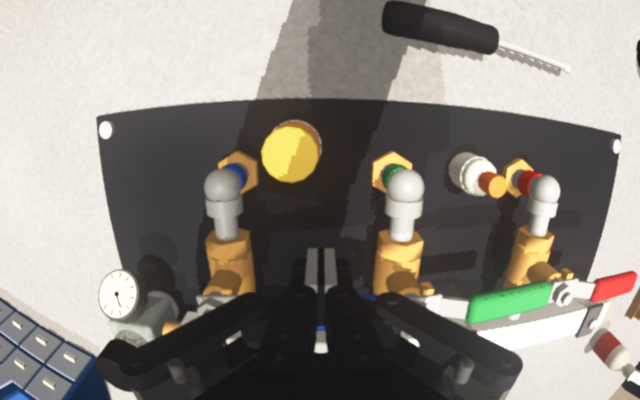

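The wrist view shows the lever hidden behind the fingers and almost square; force is still about 5 N. I go on in 1 mm steps until it rises.

Request:
carry_out(slide=[[-0.01,0,0],[-0.01,0,0]], delta_rot=[[0,0,0],[0,0,0]])

```text
clock: 4.67
eef_pos: [0.5392, -0.0209, 0.2555]
tcp_rot: [-0.137, 0.991, 0.001, -0.001]
contact_force: [-5.7, 1.4, 1.7]
grip_width: 0.001
finger_force: 2.3
```

Request:
carry_out(slide=[[-0.007,0,0],[-0.007,0,0]], delta_rot=[[0,0,0],[0,0,0]])

```text
clock: 4.83
eef_pos: [0.5402, -0.0206, 0.2554]
tcp_rot: [-0.137, 0.991, 0.001, -0.001]
contact_force: [-5.1, 0.1, 1.4]
grip_width: 0.003
finger_force: 2.3
```

Request:
carry_out(slide=[[-0.007,0,0],[-0.007,0,0]], delta_rot=[[0,0,0],[0,0,0]])

```text
clock: 5.0
eef_pos: [0.5412, -0.0203, 0.2554]
tcp_rot: [-0.137, 0.991, 0.001, -0.001]
contact_force: [-5.5, 1.1, 1.3]
grip_width: 0.001
finger_force: 2.4
```

Still free-moving; continue.

Request:
carry_out(slide=[[-0.007,0,0],[-0.007,0,0]], delta_rot=[[0,0,0],[0,0,0]])

```text
clock: 5.17
eef_pos: [0.5421, -0.0199, 0.2554]
tcp_rot: [-0.137, 0.991, 0.001, -0.001]
contact_force: [-5.2, 1.2, 2.2]
grip_width: -0.0
finger_force: 2.4
```

Request:
carry_out(slide=[[-0.007,0,0],[-0.007,0,0]], delta_rot=[[0,0,0],[0,0,0]])

```text
clock: 5.33
eef_pos: [0.543, -0.0196, 0.2553]
tcp_rot: [-0.137, 0.991, 0.001, -0.001]
contact_force: [-6.2, 1.6, 2.7]
grip_width: 0.002
finger_force: 2.7
```

Request:
carry_out(slide=[[-0.005,0,0],[-0.005,0,0]], delta_rot=[[0,0,0],[0,0,0]])

```text
clock: 5.5
eef_pos: [0.5432, -0.0195, 0.2553]
tcp_rot: [-0.137, 0.991, 0.001, -0.002]
contact_force: [-7.9, 1.8, 2.7]
grip_width: 0.004
finger_force: 3.4
```

Request:
carry_out(slide=[[-0.005,0,0],[-0.005,0,0]], delta_rot=[[0,0,0],[0,0,0]])

```text
clock: 5.67
eef_pos: [0.5434, -0.0195, 0.2553]
tcp_rot: [-0.137, 0.991, 0.001, -0.003]
contact_force: [-7.5, 1.4, 4.6]
grip_width: -0.001
finger_force: 4.0
```

Force rose and the finger halted: the blue lever is at its stop. Back off, lift and check from above.

Request:
carry_out(slide=[[0.1,0,0],[0.25,0,0],[0.25,0,-0.2],[0.25,0,-0.5],[0.25,0,-0.5]], delta_rot=[[0,0,0],[0,0,0],[0,0,0],[0,0,0],[0,0,0]])

```text
clock: 6.08
eef_pos: [0.5121, -0.0295, 0.336]
tcp_rot: [-0.136, 0.991, 0.0, 0.007]
contact_force: [0.6, -0.6, 0.0]
grip_width: -0.003
finger_force: 0.0
```

Request:
carry_out(slide=[[0.25,0,0],[0.5,0,0],[0.5,0,0]], delta_rot=[[0,0,0],[0,0,0],[0,0,0]])

```text
clock: 6.33
eef_pos: [0.4298, -0.0526, 0.3303]
tcp_rot: [-0.136, 0.991, -0.001, -0.005]
contact_force: [-1.0, -0.9, 0.1]
grip_width: 0.0
finger_force: 0.0
```

```bash
python3 - <<'E'
from h import *
np.set_printoptions(precision=4,suppress=True)
R={'wrist':(60,0,640,400),'top':(210,100,400,225),'scene':(240,180,380,295)}
for n in R:
    im=imaging.snapshot(n)
    for c in HUE:
        for b in blobs(im,c,R[n],25 if n!='wrist' else 150):
            q=[toplate(plane(n,x,.105)) for x in b[1:]]; d=q[2]-q[1]; print(n,c,b[0],*q,'ang',np.arctan(-d[0]/d[1]))
    if n=='wrist': cv2.imwrite('pics/w3.png',im[...,::-1])
go([*P(-60,30),.33],[*P(34,22),.33])
E
```

```text
wrist red 252 [ 68.4496 201.4979] [ 58.7146 208.3133] [ 79.7681 194.2733] ang 0.9826498468797535
wrist red 529 [  3.0461 122.5096] [  1.8397 155.4667] [ 5.0487 94.9021] ang 0.05293386450156527
top blue 143 [ -0.0376 -88.5181] [  -0.6051 -117.3114] [  0.518  -60.3321] ang -0.019708140351206226
top green 129 [-4.2987 19.9999] [-2.0963 -7.2674] [-6.5681 48.0966] ang 0.08059677210251179
top red 167 [  0.2063 129.5034] [  0.384  100.4071] [  0.0224 159.6018] ang 0.006108959477741536
scene blue 51 [  4.2996 -83.9876] [   2.9343 -113.1981] [  5.4313 -59.775 ] ang -0.04670687188514864
scene green 51 [-1.7724 24.2032] [ 0.7221 -2.4666] [-4.0714 48.7825] ang 0.09326313438439714
scene red 101 [  2.9806 133.9964] [  3.981  101.9135] [  2.0743 163.0594] ang 0.03117246983635584
rot [-0.      0.0015  0.0012]
to [0.4699 0.0874 0.33  ] units [-0.45   0.828  0.009]
to [0.5626 0.1048 0.33  ] units [-1.076  0.772  0.012]
plate [-127.   -94.4] q [ 0.24  0.61 -0.36  2.17  0.5   0.43  1.33] F [0.4 0.3 0.6]
```

View pics/w3.png

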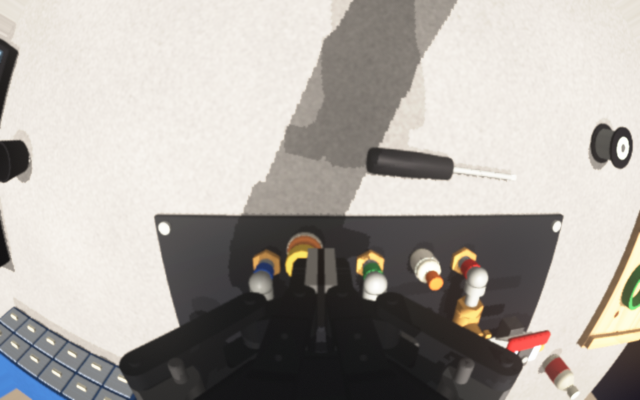

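In the top view the blue lever is in line with red (x about 0), so it is shut. In the wrist view the bottle and jar are where they were. Now to the far side of the green lever.

Request:
carry_out(slide=[[-0.15,0.2,0],[-0.35,0.4,0],[-0.55,0.6,0],[-0.75,0.77,0],[-0.95,0.77,0]], delta_rot=[[0,0,0],[0,0,0],[0,0,0],[0,0,0],[0,0,0]])

```text
clock: 6.9
eef_pos: [0.5446, 0.1082, 0.3315]
tcp_rot: [-0.141, 0.99, 0.004, 0.003]
contact_force: [0.7, 1.3, -0.4]
grip_width: -0.003
finger_force: 0.0
```

Request:
carry_out(slide=[[-0.12,0,0],[-0.12,0,0],[-0.12,0,0]], delta_rot=[[0,0,0],[0,0,0],[0,0,0]])

```text
clock: 7.15
eef_pos: [0.5623, 0.1051, 0.3304]
tcp_rot: [-0.136, 0.991, 0.001, 0.002]
contact_force: [-0.3, -0.1, 0.3]
grip_width: -0.002
finger_force: 0.0
```

```bash
python3 - <<'E'
from h import *
print(sense()['eef_pos'])
go([*P(34,22),.33],[*P(34,22),.257])
E
```

```text
[0.56230601 0.10509583 0.33041665]
rot [0.0004 0.0011 0.0012]
to [0.5626 0.1048 0.33  ] units [-0.001 -0.003  0.003]
to [0.5626 0.1048 0.257 ] units [ 0.    -0.003  0.489]
plate [33.8 22.4] q [-0.04  0.74 -0.38  1.8   0.4   0.68  1.2 ] F [-0.3 -0.1  0.3]
```

Request:
carry_out(slide=[[0,0,0.15],[0,0,0.3],[0,0,0.45],[0,0,0.49],[0,0,0.49]], delta_rot=[[0,0,0],[0,0,0],[0,0,0],[0,0,0],[0,0,0]])

```text
clock: 7.57
eef_pos: [0.5597, 0.1035, 0.2556]
tcp_rot: [-0.136, 0.991, -0.0, -0.002]
contact_force: [-0.6, 0.0, 0.6]
grip_width: -0.001
finger_force: 0.0
```

```bash
python3 - <<'E'
from h import *
print(sense()['eef_pos'])
pts=arc(-40,60,20,-1,[.1,.3,.5,.7,.9,1.1,1.25,1.4,1.5,1.571]); print(np.round(pts,0).tolist())
go(*[[*P(*q),.257] for q in pts])
E
```

```text
[0.5597097  0.10349571 0.25556718]
[[14.0, 22.0], [1.0, 23.0], [-11.0, 22.0], [-23.0, 19.0], [-35.0, 13.0], [-44.0, 5.0], [-51.0, -2.0], [-56.0, -10.0], [-58.0, -16.0], [-60.0, -20.0]]
rot [ 0.     -0.0011  0.0011]
to [0.5433 0.0991 0.257 ] units [ 0.113  0.001 -0.009]
to [0.5308 0.0973 0.257 ] units [ 0.197  0.012 -0.009]
to [0.519  0.0929 0.257 ] units [ 0.281  0.006 -0.009]
to [0.5082 0.0864 0.257 ] units [ 0.362 -0.017 -0.008]
to [0.4989 0.0778 0.257 ] units [ 0.437 -0.056 -0.008]
to [0.4916 0.0675 0.257 ] units [ 0.502 -0.108 -0.008]
to [0.4875 0.059  0.257 ] units [ 0.544 -0.156 -0.008]
to [0.4847 0.0499 0.257 ] units [ 0.578 -0.209 -0.008]
to [0.4836 0.0437 0.257 ] units [ 0.596 -0.247 -0.008]
to [0.4832 0.0392 0.257 ] units [ 0.607 -0.275 -0.008]
plate [30.9 21.5] q [-0.09  0.85 -0.31  1.85  0.47  0.53  1.14] F [-0.6  0.   0.6]
```

Request:
carry_out(slide=[[0.06,0,0],[0.12,0,0],[0.17,0.005,0],[0.22,0.01,0],[0.26,0.008,0]], delta_rot=[[0,0,0],[0,0,0],[0,0,0],[0,0,0],[0,0,0]])

```text
clock: 7.98
eef_pos: [0.5252, 0.0949, 0.2591]
tcp_rot: [-0.136, 0.991, 0.001, 0.005]
contact_force: [5.6, 1.0, 0.2]
grip_width: 0.004
finger_force: 2.7
```

Request:
carry_out(slide=[[0.05,-0.01,0],[0.1,-0.025,0],[0.14,-0.045,0],[0.18,-0.065,0],[0.22,-0.095,0]], delta_rot=[[0,0,0],[0,0,0],[0,0,0],[0,0,0],[0,0,0]])

```text
clock: 8.4
eef_pos: [0.498, 0.0741, 0.2594]
tcp_rot: [-0.137, 0.991, 0.003, 0.006]
contact_force: [6.3, 4.4, 1.2]
grip_width: 0.001
finger_force: 3.0
```

```bash
python3 - <<'E'
from h import *
s=sense();print(s['eef_pos'],s['contact_force'])
pts=arc(-40,60,20,-1,[.9,1.1,1.25,1.4,1.5,1.571])
go(*[[*P(*q),.257] for q in pts])
im=imaging.snapshot('wrist')
for b in blobs(im,'green',(150,0,540,400),100):
    q=[toplate(plane('wrist',x,.105)) for x in b[1:]]; print(b[0],b[1],*q)
E
```

```text
[0.49796221 0.07412829 0.25936957] [6.30087712 4.35381101 1.18344013]
rot [0.0011 0.0042 0.0017]
to [0.4989 0.0778 0.257 ] units [-0.013  0.022  0.016]
to [0.4916 0.0675 0.257 ] units [ 0.053 -0.031  0.015]
to [0.4875 0.059  0.257 ] units [ 0.095 -0.078  0.014]
to [0.4847 0.0499 0.257 ] units [ 0.129 -0.131  0.014]
to [0.4836 0.0437 0.257 ] units [ 0.148 -0.169  0.013]
to [0.4832 0.0392 0.257 ] units [ 0.158 -0.197  0.013]
plate [-36.5   9.7] q [-0.08  0.78 -0.25  2.05  0.52  0.35  1.09] F [6.3 4.4 1.2]
3420 [280.55292398 251.91812865] [-52.8846356  -9.1238822] [-75.41538692   7.52689335] [-29.0152579  -26.78056238]
```

Request:
carry_out(slide=[[0.04,-0.025,0.005],[0.075,-0.06,0.01],[0.1,-0.09,0.01],[0.115,-0.115,0.01]], delta_rot=[[0,0,0],[0,0,0],[0,0,0],[0,0,0]])

```text
clock: 8.78
eef_pos: [0.4845, 0.0524, 0.2571]
tcp_rot: [-0.137, 0.991, 0.002, 0.004]
contact_force: [3.5, 5.3, 0.2]
grip_width: 0.002
finger_force: 2.4
```

Request:
carry_out(slide=[[0.005,-0.02,0],[0.005,-0.02,0]], delta_rot=[[0,0,0],[0,0,0]])

```text
clock: 8.95
eef_pos: [0.4842, 0.0487, 0.2569]
tcp_rot: [-0.137, 0.991, 0.001, 0.003]
contact_force: [1.4, 2.9, 1.6]
grip_width: -0.001
finger_force: 1.6
```

```bash
python3 - <<'E'
from h import *
s=sense();print(s['eef_pos'],s['contact_force']@[*ey,0])
go([*P(-60,-20),.257])
im=imaging.snapshot('wrist')
for b in blobs(im,'green',(150,0,540,400),100):
    q=[toplate(plane('wrist',x,.105)) for x in b[1:]]; print(b[0],b[1],*q)
E
```

```text
[0.48418033 0.04865264 0.2569242 ] 2.458138683434048
rot [0.0006 0.0019 0.0013]
to [0.4832 0.0392 0.257 ] units [ 0.023 -0.059 -0.001]
plate [-56.5 -11.2] q [-0.05  0.78 -0.23  2.1   0.54  0.32  1.11] F [1.4 2.9 1.6]
2970 [273.72390572 254.62626263] [-72.23857072 -31.48608787] [-93.21570693 -28.66039593] [-47.15322491 -35.16249468]
```

Request:
carry_out(slide=[[0,-0.01,0],[0,-0.02,0]], delta_rot=[[0,0,0],[0,0,0]])

```text
clock: 9.17
eef_pos: [0.484, 0.0457, 0.2561]
tcp_rot: [-0.137, 0.991, 0.001, 0.001]
contact_force: [0.8, 4.4, 2.8]
grip_width: 0.001
finger_force: 2.4
```

Request:
carry_out(slide=[[0,-0.007,0],[0,-0.007,0]], delta_rot=[[0,0,0],[0,0,0]])

```text
clock: 9.33
eef_pos: [0.484, 0.0437, 0.2556]
tcp_rot: [-0.136, 0.991, 0.0, 0.0]
contact_force: [0.8, 4.2, 2.0]
grip_width: 0.003
finger_force: 2.2
```

Request:
carry_out(slide=[[0,-0.007,0],[0,-0.007,0]], delta_rot=[[0,0,0],[0,0,0]])

```text
clock: 9.5
eef_pos: [0.4841, 0.0424, 0.2554]
tcp_rot: [-0.136, 0.991, 0.0, -0.0]
contact_force: [0.1, 4.9, 2.0]
grip_width: -0.001
finger_force: 2.2
```

Request:
carry_out(slide=[[0,-0.007,0],[0,-0.007,0]], delta_rot=[[0,0,0],[0,0,0]])

```text
clock: 9.67
eef_pos: [0.4843, 0.0413, 0.2553]
tcp_rot: [-0.136, 0.991, -0.0, -0.0]
contact_force: [-0.1, 4.6, 3.0]
grip_width: -0.002
finger_force: 2.2
```

Request:
carry_out(slide=[[0,-0.006,0],[0,-0.006,0]], delta_rot=[[0,0,0],[0,0,0]])

```text
clock: 9.83
eef_pos: [0.4845, 0.0404, 0.2553]
tcp_rot: [-0.136, 0.991, -0.0, -0.001]
contact_force: [-1.4, 4.3, 3.1]
grip_width: -0.006
finger_force: 2.2
```

Request:
carry_out(slide=[[0,-0.006,0],[0,-0.006,0]], delta_rot=[[0,0,0],[0,0,0]])

```text
clock: 10.0
eef_pos: [0.4846, 0.04, 0.2553]
tcp_rot: [-0.136, 0.991, 0.0, -0.001]
contact_force: [-1.5, 5.4, 3.8]
grip_width: 0.001
finger_force: 2.9
```

Request:
carry_out(slide=[[0,-0.006,0],[0,-0.006,0]], delta_rot=[[0,0,0],[0,0,0]])

```text
clock: 10.17
eef_pos: [0.4846, 0.0397, 0.2554]
tcp_rot: [-0.137, 0.991, 0.001, -0.001]
contact_force: [-1.7, 6.8, 4.0]
grip_width: -0.004
finger_force: 3.8
```

Request:
carry_out(slide=[[0,-0.005,0],[0,-0.005,0]], delta_rot=[[0,0,0],[0,0,0]])

```text
clock: 10.33
eef_pos: [0.4846, 0.0396, 0.2554]
tcp_rot: [-0.137, 0.991, 0.001, -0.001]
contact_force: [-2.7, 8.9, 4.8]
grip_width: -0.002
finger_force: 4.5
```

The green lever is at its stop. Back off in +y, lift, retreat and check.

Request:
carry_out(slide=[[0,0.1,0],[0,0.2,0],[0,0.2,-0.2],[0,0.2,-0.5],[0,0.2,-0.6]], delta_rot=[[0,0,0],[0,0,0],[0,0,0],[0,0,0],[0,0,0]])

```text
clock: 10.75
eef_pos: [0.4774, 0.0658, 0.3479]
tcp_rot: [-0.136, 0.991, -0.001, 0.0]
contact_force: [0.3, 0.6, -1.3]
grip_width: 0.003
finger_force: 0.0
```

Request:
carry_out(slide=[[0.1,0.25,-0.1],[0.2,0.5,-0.1],[0.3,0.75,-0.1],[0.3,0.95,-0.1],[0.3,0.95,-0.1]], delta_rot=[[0,0,0],[0,0,0],[0,0,0],[0,0,0],[0,0,0]])

```text
clock: 11.17
eef_pos: [0.3935, 0.1965, 0.3607]
tcp_rot: [-0.14, 0.99, 0.001, 0.0]
contact_force: [0.8, -0.6, 0.1]
grip_width: 0.0
finger_force: 0.0
```

```bash
python3 - <<'E'
from h import *
np.set_printoptions(precision=3,suppress=True)
R={'top':(210,100,400,225),'scene':(240,180,380,295)}
for n in R:
    im=imaging.snapshot(n)
    if n=='top': cv2.imwrite('pics/t9.png',cv2.resize(im[95:230,200:410,::-1],(798,513)))
    for c in HUE:
        for b in blobs(im,c,R[n]):
            q=[toplate(plane(n,x,.105)) for x in b[1:]]; d=q[2]-q[1]; print(n,c,b[0],*q,'ang',np.arctan2(-d[0],d[1]))
print(sense()['contact_force'],sense()['eef_pos'])
E
```

```text
top blue 150 [  0.278 -89.047] [   0.316 -117.31 ] [  0.239 -60.353] ang 0.0013527342912384127
top green 108 [-60.486 -40.783] [-33.111 -40.9  ] [-88.798 -40.663] ang 1.566541444378038
top red 159 [ -0.087 129.837] [ -0.265 100.204] [  0.092 159.622] ang -0.0059996847940114026
scene blue 62 [  3.026 -85.716] [   3.573 -115.173] [  2.498 -57.325] ang 0.018579657175170853
scene red 93 [  3.753 132.363] [  4.285 102.07 ] [  3.257 160.637] ang 0.017550973805536094
[ 0.265 -0.589 -0.565] [0.395 0.192 0.36 ]
```

View pics/t9.png

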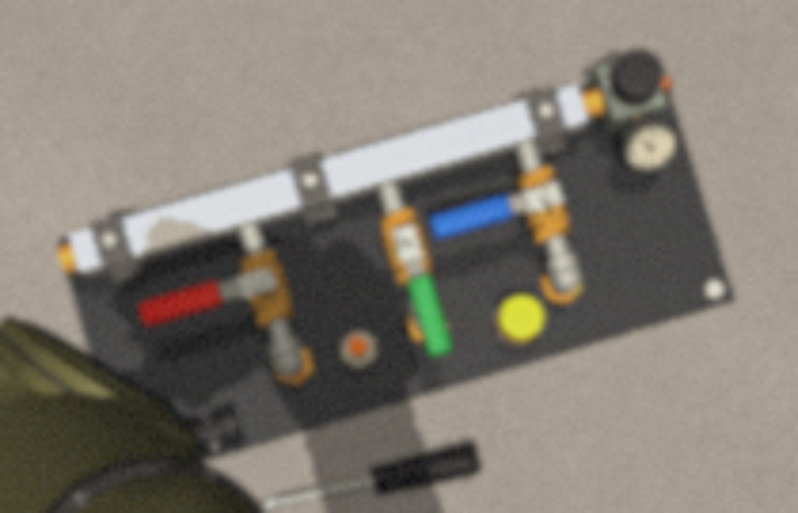

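The top view shows blue square across its pipe (angle 0.00), green in line with its pipe (1.567) and red shut. The jar, flux bottle and screwdriver are unmoved.

Request:
carry_out(slide=[[0,0,0],[0,0,0],[0,0,0]], delta_rot=[[0,0,0],[0,0,0],[0,0,0]])

```text
clock: 11.52
eef_pos: [0.3962, 0.1904, 0.3602]
tcp_rot: [-0.135, 0.991, -0.001, -0.0]
contact_force: [-0.5, -0.7, 1.0]
grip_width: -0.0
finger_force: 0.0
```

```bash
python3 -c "
from rig import close_job
print(close_job())"
```

```text
the job is handed in; nothing more can be done
None
```

The changeover is done and handed in at about 11.5 s: I pushed the air lever to its shut stop first, then the nitrogen lever to its open stop, with forming gas left shut and the arm clear of everything.

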